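# Push a carton through the size gauge

## Robot

A 6-joint arm with a two-finger parallel gripper is mounted at the origin on the work surface. World frame = base frame: x ahead of the robot, y to its left, z up, the work surface at z = 0. Lengths are in mm, angles in rad, forces in N, time in s.
With the tool pointing down it reaches from about 275 to 1000 mm from the base axis. Payload 8.4 kg.
Tool frame: the origin (TCP) lies midway between the tips of the shut fingers; the grasp point (between the pads) lies 19 mm behind it; z points along the fingers, x is the direction in which the jaws open and shut, and the axes are right-handed (so a half turn about z gives the same grasp; the last joint's range is limited). The gripper opens to 85 mm and grips with 20 to 120 N. Pads are 22 mm wide; open, the fingers measure 114 mm over their backs; the gripper's body (76 mm by 85 mm) begins 54 mm behind the grasp point. The pads swing forward as they close: fully open they stand 13 mm farther back than shut.
Start: joints at [1.173, 0.353, 1.633, -0, 1.155, -0.002], TCP at [240.965, 576.683, 231.281] pointing down, gripper open.
Joint ranges: [-2.63, 2.63], [-0.92, 2.1], [0.06, 2.66], [-1.3, 4.44], [0, 2.69], [-3.02, 3.02]. Speed limits (rad/s): [2.22, 2.22, 2.79, 3.14, 3.14, 3.14].

## Interface

Orientations are given as [roll, pitch, yaw] about the fixed x, y, z axes, in that order (R = Rz(yaw) Ry(pitch) Rx(roll)).
In Python, from rig import sense, grab_frame, camera_model, job gives the robot as it stands.
- The arm moves only by the tool arm_command, never from a script. Its argument "plan" is a list of rows, each an object with "translation": the shift along the tool's x, y, z in cm, a list of three; "twist": the turn about the tool's z in rad; "gripper": the opening, from 0 (shut) to 1 (fully open). A call has exactly 5 rows; each row is the pose to reach, as a shift and turn from the pose measured when the call began, along the tool's axes at that moment; what a row does not reach only later rows make up. A row lasts 1/12 s, in which the tool goes at most 41.7 mm and 7.16 degrees, less where a joint would pass 70% of its speed; a pose out of reach is approached as far as the arm can. A call with a gripper value outside its range is refused whole. The fingers move at their own pace and stop on an object; "squeeze" is the grip in N (left out, the last holds). Time passes only in rows, so rows that repeat a pose let the fingers close, or fill a call up. It gives the time, the measured TCP pose, the force and the opening at its end, in the units of the state.
- sense(): the state, without advancing time (a new reading comes with each control period).
- grab_frame(name): name is "scene" or "top"; returns the picture (400x640x3 uint8, blue, green, red); there is no depth.
- camera_model(name): a dict with "fx", "fy", "cx", "cy" (pixels), "dist_coeffs" ([k1, k2, p1, p2, k3] as OpenCV has them; the pictures are not rectified), "pose" (4x4, takes a point from camera to world coordinates). Camera axes: x right, y down, z forward; pixel columns grow to the right and rows downward; lengths in mm; the calibration is good to about 2 mm. A picture is of the moment at which its call begins. camera_model takes no time and is no camera call.
- job.sign_off(): hands the job in, once; it reports no verdict.
The state is a dict: "clock": time; "qpos": joint angles; "qvel": joint speeds; "joint_efforts": joint torques, N m; "eef_pos": TCP position; "tcp_rot": TCP orientation; "contact_force": force on the tool from outside, world axes, zero at the start; "wrist_torque": the same for the moment, N m; "opening": opening from 0.0 (shut) to 1.0 (fully open).
Only numpy, scipy, OpenCV 4.12 (cv2) and the standard library are available. Lean on these libraries where they do the work, as an engineer would, in place of code of your own. Each camera call takes 0.05 s, during which the arm holds its last target.

## Task

Check the carton's size on the bench gauge: using only the outside of the fingers, push the brown carton along the bench, narrow end first, through the gap between the two yellow posts, until it lies square against the steel stop bar beyond them. Do not grip, lift or tip the carton, leave the other things on the bench where they stand, and draw the hand clear at the end.

Things in the scene. Friction and masses are not known exactly. Their poses are not given: they have to be found in the camera images.
- carton: brown closed cardboard carton with a paler strip of tape along the top, 100 mm (own x) by 120 mm (own y, the long way) by 50 mm high, about 0.35 kg (0.25 to 0.5), loose on the bench; it slides when pushed with a few newtons. Origin: centre of its underside. Its y axis starts within about 20 degrees of the gauge's y axis.
- gauge: size gauge, fixed to the bench. Origin: on the bench, half-way between two yellow posts (each 40 x 40 mm, 45 mm high, centred at x = +74 and -74 mm of its frame): a gap 108 mm wide along its x, 40 mm deep along its y, so the carton has 4 mm to spare on either side. The carton starts on the +y side and goes through towards -y.
- stop (a point): point on the bench at the middle of the near face of the gauge's fixed steel stop bar (160 mm along x, 14 mm thick, 40 mm high), at x = 0, y = -170 mm of the gauge's frame, same axes. A flat painted green strip leads to it. With the carton against the bar its origin is 60 mm from this point and its trailing face is 30 mm past the posts.
- clay_pots: bystander: two nested terracotta pots, 76 mm across, 79 mm high; origin: centre of the underside. Stands near the gauge; leave it.
- pulp_pots: bystander: stack of olive-brown pulp pots, 74 mm across, 81 mm high; origin: centre of the underside. Stands near the gauge; leave it.
- jar: bystander: jar with a green lid, 60 mm across, 80 mm high; origin: centre of the underside. Stands near the gauge; leave it.
- tape_roll: bystander: roll of brown tape lying flat, 84 mm across, 45 mm high; origin: centre of the underside. Leave it.
- small_box: bystander: small carton 60 x 80 x 60 mm high with a white strip; origin: centre of the underside. Leave it.
- wood_stamp: bystander: wooden hand stamp, foot 70 x 45 mm, 67 mm high; origin: centre of the underside. Leave it.
There are look-alikes about, which are no part of the job. What is shaped like the carton but purple or turquoise is not meant.

How it is judged (in metres and radians):
On the way:
1. the carton is in the gap between the two posts, long side along the way through (y of carton in the frame of gauge between -0.03 and 0.03 m and x of carton in the frame of gauge between -0.012 and 0.012 m and angle between the y axis of carton and the y axis of gauge, either way round below 0.2 rad), for 0.05 s.
At the end, for the whole second after the job is handed in: the carton, having gone through the gap, lies flat and still on the bench with its leading face against the stop bar: its origin within 6 mm of the seated place along the way and 25 mm sideways, square to the bar within 0.08 rad (y of carton in the frame of gauge between -0.118 and -0.104 m and x of carton in the frame of gauge between -0.025 and 0.025 m and angle between the y axis of carton and the y axis of gauge, either way round below 0.08 rad and height (world z) of carton below 0.005 m and angle between carton's own z axis and vertical below 0.05 rad and linear speed of carton below 0.01 m/s); the robot touches nothing.
It fails at once if the carton is lifted (10 mm) off the bench (height (world z) of carton above 0.01 m).
It fails at once if the carton is tipped (0.2 rad) (angle between carton's own z axis and vertical above 0.2 rad).
It fails at once if a bystander is pushed away (20 mm) (distance of any of clay_pots, pulp_pots, jar, tape_roll, small_box, wood_stamp from where it was at the start of the episode above 0.02 m).
It fails at once if a bystander is tipped over (angle between any of clay_pots, pulp_pots, jar, tape_roll, small_box, wood_stamp's own z axis and vertical above 0.3 rad).
It also fails if it takes over 72 s, if anything falls off the work surface, if the arm or the gripper's body presses on something with over 40 N, if the wrist force passes 120 N, or if a joint passes its speed limit or range.

## Working session

There is one attempt and no reset: what is moved stays moved. The work goes in short steps, Python scripts to look and compute and a tool call to move; the robot and the scene stay as the last step left them, time stands still between calls to the robot, and variables do not carry over. Pictures are saved under pics/ and viewed, and the job is handed in when it is done.

Besides the shell and the picture viewer there is one more tool, called after ">>>" in YAML: its name, and indented under it one key for each argument. arm_command: Moves the arm, as the interface text tells. Its arguments: {"type":"object","properties":{"plan":{"type":"array","items":{"type":"object","properties":{"translation":{"type":"array","items":{"type":"number"}},"twist":{"type":"number"},"gripper":{"type":"number"}}}},"squeeze":{"type":"number"}},"required":["plan"]}

```bash
mkdir -p pics; ls; python3 - <<'E'
from rig import sense, grab_frame, camera_model
import cv2
s=sense();print(s)
for n in("scene","top"):
    cv2.imwrite(f"pics/{n}0.png",grab_frame(n));m=camera_model(n);print(n,m)
E
```

```text
pics
{'clock': 0.0, 'qpos': array([ 1.17260764e+00,  3.53649859e-01,  1.63413893e+00,  2.37976464e-05,
        1.15520442e+00, -2.40232494e-03]), 'qvel': array([-4.94903804e-04, -1.09275946e-03,  6.20596703e-04, -1.91939368e-04,
        4.67526551e-05, -1.13752674e-03]), 'joint_efforts': array([ 2.06804078e-03, -6.05237246e+01, -3.42077780e+01,  4.07385814e-04,
        9.13798925e-03, -2.49774388e-05]), 'eef_pos': array([240.76675687, 576.2428164 , 230.55856467]), 'tcp_rot': array([-3.14156753e+00,  1.40049704e-03,  1.17500036e+00]), 'contact_force': array([ 0.32946405,  0.58579893, -0.30443411]), 'wrist_torque': array([-0.01774047, -0.00859418,  0.05339169]), 'opening': 0.9962945033672758}
scene {'fx': 390.9058827193146, 'fy': 390.9058827193146, 'cx': 322.2950242279498, 'cy': 192.92772516617728, 'dist_coeffs': array([-0.08109869,  0.        ,  0.        ,  0.        ,  0.        ]), 'pose': array([[ 6.76245809e-01,  6.17862848e-01, -4.01169674e-01,
         9.23540252e+02],
       [ 7.36546021e-01, -5.56847521e-01,  3.83954159e-01,
        -2.56335579e+02],
       [ 1.38406718e-02, -5.55127318e-01, -8.31650225e-01,
         8.15488403e+02],
       [ 0.00000000e+00,  0.00000000e+00,  0.00000000e+00,
         1.00000000e+00]])}
top {'fx': 371.47901603408286, 'fy': 371.47901603408286, 'cx': 318.63936659764033, 'cy': 199.5205756525832, 'dist_coeffs': array([-0.0499842,  0.       ,  0.       ,  0.       ,  0.       ]), 'pose': array([[-6.59920969e-03, -9.95467141e-01,  9.48768784e-02,
         4.93737416e+02],
       [-9.99970170e-01,  6.95021704e-03,  3.36962868e-03,
         9.88580294e+01],
       [-4.01376952e-03, -9.48518113e-02, -9.95483312e-01,
         8.21133699e+02],
       [ 0.00000000e+00,  0.00000000e+00,  0.00000000e+00,
         1.00000000e+00]])}
```

View pics/scene0.png

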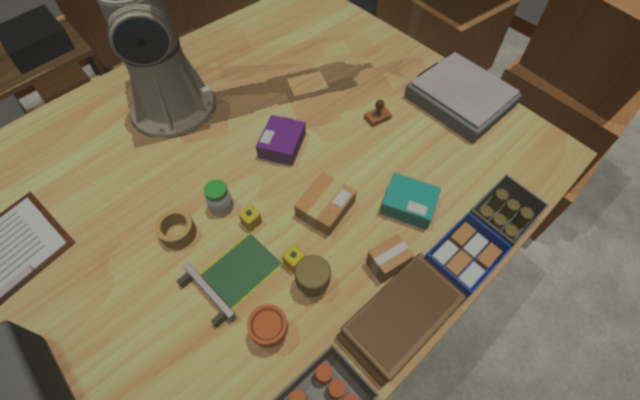

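View pics/top0.png

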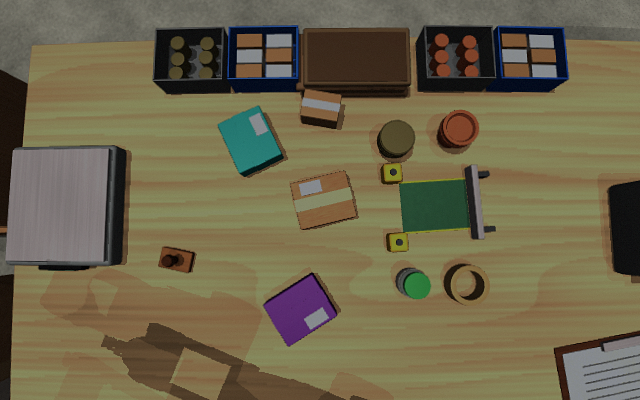

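Candidates: brown carton top (323,200), small box with white strip (322,107), purple (300,309), turquoise (250,140). The one at (323,200) is the only brown one of the right size with a pale tape strip. I'll confirm it in a crop and measure.

```bash
cat > h.py <<'E'
import numpy as np,cv2
from rig import sense, grab_frame, camera_model
def ray(n,uv):
    m=camera_model(n);K=np.array([[m['fx'],0,m['cx']],[0,m['fy'],m['cy']],[0,0,1]])
    p=cv2.undistortPoints(np.array(uv,float).reshape(-1,1,2),K,m['dist_coeffs'])[:,0]
    T=m['pose'];d=np.c_[p,np.ones(len(p))]@T[:3,:3].T
    return T[:3,3],d
def onz(n,uv,z):
    o,d=ray(n,uv);return o+d*((z-o[2])/d[:,2])[:,None]
def proj(n,P):
    m=camera_model(n);K=np.array([[m['fx'],0,m['cx']],[0,m['fy'],m['cy']],[0,0,1]])
    W=np.linalg.inv(m['pose']);return cv2.projectPoints(np.array(P,float).reshape(-1,1,3),cv2.Rodrigues(W[:3,:3])[0],W[:3,3],K,m['dist_coeffs'])[0][:,0]
E
python3 - <<'E'
from h import *
im=cv2.imread('pics/top0.png')
c=cv2.resize(im[90:270,270:500],None,fx=3.4,fy=3.3,interpolation=cv2.INTER_CUBIC);cv2.imwrite('pics/c0.png',c)
hsv=cv2.cvtColor(im,cv2.COLOR_BGR2HSV)
for p in [(310,215),(340,185),(300,200),(280,200),(323,203),(393,168),(430,200),(370,210),(478,205)]:print(p,hsv[p[1],p[0]])
E
```

```text
(310, 215) [ 14 139 132]
(340, 185) [ 15 141 130]
(300, 200) [ 34  58 136]
(280, 200) [ 28  85 132]
(323, 203) [ 33  63 138]
(393, 168) [ 31 153  95]
(430, 200) [ 71 129  73]
(370, 210) [ 22 103 131]
(478, 205) [174  10 123]
```

View pics/c0.png

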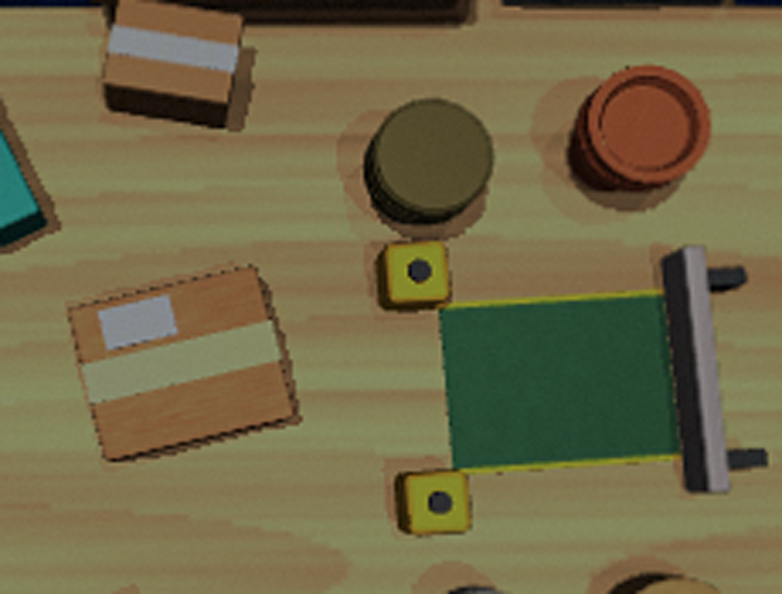

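```bash
cat >> h.py <<'E'
def carton(im,n='top',guess=None,z=50,verbose=True):
    hsv=cv2.cvtColor(im,cv2.COLOR_BGR2HSV)
    m=cv2.inRange(hsv,(8,115,105),(19,200,255))
    m=cv2.morphologyEx(m,cv2.MORPH_CLOSE,np.ones((15,15),np.uint8)) if n=='top' else m
    m=cv2.morphologyEx(m,cv2.MORPH_OPEN,np.ones((5,5),np.uint8))
    cs,_=cv2.findContours(m,cv2.RETR_EXTERNAL,cv2.CHAIN_APPROX_NONE)
    out=None
    for c in cs:
        if cv2.contourArea(c)<600: continue
        h=onz(n,cv2.convexHull(c).reshape(-1,2),z)[:,:2].astype(np.float32)
        r=cv2.minAreaRect(h)
        if verbose: print('cand',cv2.contourArea(c),c.reshape(-1,2).mean(0).round(),r)
        if guess is None or np.hypot(*(np.array(r[0])-guess))<60:
            if 85<min(r[1])<115 and 105<max(r[1])<135: out=r
    if out is None: return None
    b=cv2.boxPoints(out);e=[b[1]-b[0],b[2]-b[1]];l=max(e,key=np.linalg.norm);l=l*np.sign(l[1])
    return np.array(out[0]),np.arctan2(l[1],l[0])-np.pi/2,out[1]   # centre, yaw
E
python3 - <<'E'
from h import *
im=cv2.imread('pics/top0.png')
print(carton(im))
hsv=cv2.cvtColor(im,cv2.COLOR_BGR2HSV)
g=cv2.inRange(hsv,(55,90,40),(85,255,255))
cs,_=cv2.findContours(g,cv2.RETR_EXTERNAL,cv2.CHAIN_APPROX_NONE)
for c in cs:
    a=cv2.contourArea(c)
    if a>300:
        r=cv2.minAreaRect(onz('top',c.reshape(-1,2),0)[:,:2].astype(np.float32));print('green',a,r,cv2.boxPoints(r).round(1).tolist())
y=cv2.inRange(hsv,(24,170,60),(34,255,255))
y=cv2.inRange(hsv,(24,145,80),(34,255,255));
y=cv2.morphologyEx(y,cv2.MORPH_OPEN,np.ones((3,3),np.uint8))
y=cv2.morphologyEx(y,cv2.MORPH_CLOSE,np.ones((9,9),np.uint8))
cs,_=cv2.findContours(y,cv2.RETR_EXTERNAL,cv2.CHAIN_APPROX_NONE)
for c in cs:
    if cv2.contourArea(c)>80:
        r=cv2.minAreaRect(onz('top',cv2.convexHull(c).reshape(-1,2),45)[:,:2].astype(np.float32));print('yel',c.reshape(-1,2).mean(0),r)
# dots in crop px -> image
dots=np.array([[420/3.4+270,271/3.3+90],[440/3.4+270,503/3.3+90]]);print(dots,onz('top',dots,45))
# stop bar near-face top edge: crop (668,252)->(690,490)
bar=np.array([[683/3.4+270,247/3.3+90],[711/3.4+270,491/3.3+90],[703/3.4+270,247/3.3+90],[728/3.4+270,490/3.3+90]]);print('bar',onz('top',bar,40))
E
```

```text
cand 999.5 [358. 390.] ((189.99745178222656, 17.516895294189453), (127.06330871582031, 53.62968826293945), 89.35317993164062)
cand 1361.5 [540. 315.] ((329.6307678222656, -358.4761962890625), (80.13729858398438, 187.62086486816406), 21.424951553344727)
cand 14768.0 [133. 332.] ((296.90435791015625, 485.4239501953125), (507.0394287109375, 235.4503631591797), 78.24507904052734)
cand 2360.0 [451. 288.] ((387.69586181640625, -157.7506103515625), (103.37553405761719, 179.6259765625), 11.700948715209961)
cand 657.0 [175. 254.] ((458.27691650390625, 396.71331787109375), (70.7537612915039, 67.05823516845703), 81.78982543945312)
cand 862.0 [608. 211.] ((532.4376220703125, -513.6450805664062), (74.0479507446289, 201.22206115722656), 70.99105834960938)
cand 4913.0 [421. 182.] ((615.1851196289062, -145.01788330078125), (123.99295806884766, 611.8865966796875), 8.924038887023926)
cand 1589.5 [454. 121.] ((741.26611328125, -187.13279724121094), (110.58866119384766, 113.64876556396484), 87.7111587524414)
cand 3067.0 [340. 116.] ((746.4989013671875, 61.670265197753906), (194.35482788085938, 112.30676
[... 660 characters left out ...]
509.1000061035156, -232.6999969482422], [615.5999755859375, -226.1999969482422], [606.5999755859375, -77.5999984741211]]
yel [398.7 242. ] ((477.8893737792969, -63.88439178466797), (35.53682327270508, 34.28611755371094), 3.7358195781707764)
yel [392.37931034 171.84482759] ((626.253173828125, -54.36126708984375), (34.0550537109375, 32.159908294677734), 89.6511001586914)
[[393.52941176 172.12121212]
 [399.41176471 242.42424242]] [[624.86336308 -57.42706686  45.        ]
 [476.8759026  -65.9601542   45.        ]]
bar [[ 640.6850476  -225.87633276   40.        ]
 [ 482.64757039 -236.33941038   40.        ]
 [ 640.64274476 -238.72191285   40.        ]
 [ 483.16233933 -247.10615413   40.        ]]
```

```bash
cat >> h.py <<'E'
def carton(im,box,n='top',z=50,name=None):
    x0,y0,x1,y1=box;roi=im[y0:y1,x0:x1]
    hsv=cv2.cvtColor(cv2.resize(roi,None,fx=4,fy=4,interpolation=cv2.INTER_CUBIC),cv2.COLOR_BGR2HSV)
    m=cv2.inRange(hsv,(9,118,95),(18,190,255))
    m=cv2.morphologyEx(m,cv2.MORPH_OPEN,np.ones((13,13),np.uint8))
    nl,lab,st,_=cv2.connectedComponentsWithStats(m)
    keep=[i for i in range(1,nl) if st[i,4]>2000]
    m=np.isin(lab,keep).astype(np.uint8)*255
    if name: cv2.imwrite(name,np.hstack([cv2.cvtColor(m,cv2.COLOR_GRAY2BGR),cv2.cvtColor(hsv,cv2.COLOR_HSV2BGR)]))
    pts=np.argwhere(m)[:,::-1].astype(float)
    pts=(pts+0.5)/4-0.5+[x0,y0]
    h=cv2.convexHull(pts.astype(np.float32)).reshape(-1,2)
    r=cv2.minAreaRect(onz(n,h,z)[:,:2].astype(np.float32))
    b=cv2.boxPoints(r);e=[b[1]-b[0],b[2]-b[1]];l=max(e,key=np.linalg.norm);l=l*np.sign(l[1])
    return np.array(r[0]),np.arctan2(l[1],l[0])-np.pi/2,r[1],b
E
python3 - <<'E'
from h import *
im=cv2.imread('pics/top0.png')
print(carton(im,(280,160,368,240),name='pics/m0.png'))
b=np.array([[68,305],[257,266],[296,420],[107,460]])/[3.4,3.3]+[270,90]
P=onz('top',b,50);print(P,P.mean(0))
E
```

```text
(array([568.00311279,  92.99006653]), np.float32(0.231408), (99.70175170898438, 120.23431396484375), array([[505.69327 , 140.07155 ],
       [533.2688  ,  23.042154],
       [630.313   ,  45.908585],
       [602.7374  , 162.93797 ]], dtype=float32))
[[603.6458466  161.25651658  50.        ]
 [627.87234088  44.4353041   50.        ]
 [529.65036246  21.94377425  50.        ]
 [505.3434526  137.42872951  50.        ]] [566.62800064  91.26608111  50.        ]
```

View pics/m0.png

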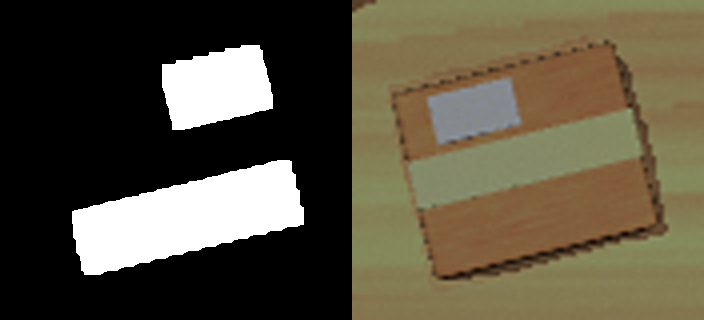

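```bash
cat >> h.py <<'E'
GO=np.array([550.9,-61.7]);GY=0.060
def R(a): return np.array([[np.cos(a),-np.sin(a)],[np.sin(a),np.cos(a)]])
def g2w(p): return R(GY)@np.array(p,float)+GO
def w2g(p): return (np.array(p,float)[...,:2]-GO)@R(GY)
def go(gx,gy,z,yaw):  # yaw relative to gauge: required shift (cm) in tool axes & twist
    from scipy.spatial.transform import Rotation as Ro
    s=sense();T=Ro.from_euler('xyz',s['tcp_rot']).as_matrix()
    w=np.r_[g2w([gx,gy]),z];d=T.T@(w-s['eef_pos'])/10
    tw=-((GY+yaw)-s['tcp_rot'][2]);tw=(tw+np.pi)%(2*np.pi)-np.pi
    print('now g',w2g(s['eef_pos']).round(1),'z',s['eef_pos'][2].round(1),'rot',s['tcp_rot'].round(3),'t',s['clock'],'F',s['contact_force'].round(1),'op',round(s['opening'],3),'q6',s['qpos'][5].round(2))
    print('shift cm',d.round(2),'twist',round(tw,3))
E
python3 - <<'E'
from h import *
c=np.array([567.5,92.3]);print('carton g',w2g(c))
print('smallbox base edge',w2g(onz('top',[[303,122],[338,128]],0)),'top',w2g(onz('top',[[302,106],[338,111],[343,94]],60)))
print('pulp',w2g(onz('top',[[397,138],[380,138],[397,155]],81)),'jar',w2g(onz('top',[[417,286],[405,280]],80)))
go(112,152,150,np.pi/2)
E
```

```text
carton g [ 25.80458596 152.72748064]
smallbox base edge [[209.70035745 185.44892606]
 [190.36271864 107.16876392]] top [[225.86700074 183.8231401 ]
 [209.78727809 108.62075752]
 [246.3389249   95.30104661]]
pulp [[138.18144839  -5.8603926 ]
 [140.41973311  28.82285882]
 [103.02530217  -2.70021597]] jar [[-160.56685495  -20.04983962]
 [-147.21227601    2.68091298]]
now g [-271.3  655.4] z 230.6 rot [-3.142e+00  1.000e-03  1.175e+00] t 0.1 F [-0.2  0.3 -0.1] op 1.002 q6 -0.0
shift cm [-28.32  56.58   8.1 ] twist -0.456
```

>>> arm_command:
  plan:
    - {"translation":[-28.3,56.6,0],"twist":-0.456,"gripper":0.7}
    - {"translation":[-28.3,56.6,0],"twist":-0.456,"gripper":0.7}
    - {"translation":[-28.3,56.6,0],"twist":-0.456,"gripper":0.7}
    - {"translation":[-28.3,56.6,0],"twist":-0.456,"gripper":0.7}
    - {"translation":[-28.3,56.6,0],"twist":-0.456,"gripper":0.7}

```text
clock: 0.52
eef_pos: [374.9, 420.4, 230.9]
tcp_rot: [-3.141, 0.002, 1.638]
contact_force: [1.0, 1.1, 0.5]
opening: 0.7
```

```bash
python3 -c "
from h import *
go(112,152,150,np.pi/2)"
```

```text
now g [-146.8  491.7] z 230.9 rot [-3.141e+00  2.000e-03  1.638e+00] t 0.5167 F [1.  1.1 0.5] op 0.7 q6 -0.8
shift cm [-34.14  25.65   8.12] twist 0.007
```

>>> arm_command:
  plan:
    - {"translation":[-34.1,25.6,0],"twist":0.007,"gripper":0.7}
    - {"translation":[-34.1,25.6,0],"twist":0.007,"gripper":0.7}
    - {"translation":[-34.1,25.6,0],"twist":0.007,"gripper":0.7}
    - {"translation":[-34.1,25.6,0],"twist":0.007,"gripper":0.7}
    - {"translation":[-34.1,25.6,0],"twist":0.007,"gripper":0.7}

```text
clock: 0.93
eef_pos: [510.9, 262.0, 231.1]
tcp_rot: [-3.14, 0.002, 1.631]
contact_force: [1.2, 1.1, -0.1]
opening: 0.697
```

>>> arm_command:
  plan:
    - {"translation":[-17.5,13.1,0],"twist":0,"gripper":0.7}
    - {"translation":[-17.5,13.1,0],"twist":0,"gripper":0.7}
    - {"translation":[-17.5,13.1,0],"twist":0,"gripper":0.7}
    - {"translation":[-17.5,13.1,0],"twist":0,"gripper":0.7}
    - {"translation":[-17.5,13.1,0],"twist":0,"gripper":0.7}

```text
clock: 1.35
eef_pos: [645.0, 102.6, 230.8]
tcp_rot: [-3.14, 0.002, 1.631]
contact_force: [1.4, 0.9, 0.7]
opening: 0.698
```

```bash
python3 -c "
from h import *
go(112,152,16,np.pi/2)"
```

```text
now g [103.8 158.4] z 230.8 rot [-3.140e+00  2.000e-03  1.631e+00] t 1.35 F [1.4 0.9 0.7] op 0.698 q6 -1.47
shift cm [-0.6   0.86 21.48] twist -0.0
```

Shift laterally first, then straight down to just above carton height to check before going lower.

>>> arm_command:
  plan:
    - {"translation":[-0.6,0.9,3],"twist":0,"gripper":0.7}
    - {"translation":[-0.6,0.9,7],"twist":0,"gripper":0.7}
    - {"translation":[-0.6,0.9,11],"twist":0,"gripper":0.7}
    - {"translation":[-0.6,0.9,14],"twist":0,"gripper":0.7}
    - {"translation":[-0.6,0.9,14],"twist":0,"gripper":0.7}

```text
clock: 1.77
eef_pos: [649.3, 95.9, 83.8]
tcp_rot: [-3.129, 0.003, 1.63]
contact_force: [-1.2, -0.5, -1.4]
opening: 0.7
```

```bash
python3 -c "
from h import *
go(112,152,16,np.pi/2)
for n in('scene','top'): cv2.imwrite(f'pics/{n}1.png',grab_frame(n))
a=cv2.imread('pics/scene1.png');b=cv2.imread('pics/top1.png')
cv2.imwrite('pics/1.png',np.vstack([cv2.resize(a[110:290,180:460],(800,300)),cv2.resize(b[90:255,270:490],(800,300))]))"
```

```text
now g [107.7 151.4] z 83.8 rot [-3.129e+00  3.000e-03  1.630e+00] t 1.7667 F [-1.2 -0.5 -1.4] op 0.7 q6 -1.48
shift cm [0.07 0.52 6.77] twist -0.001
```

View pics/1.png

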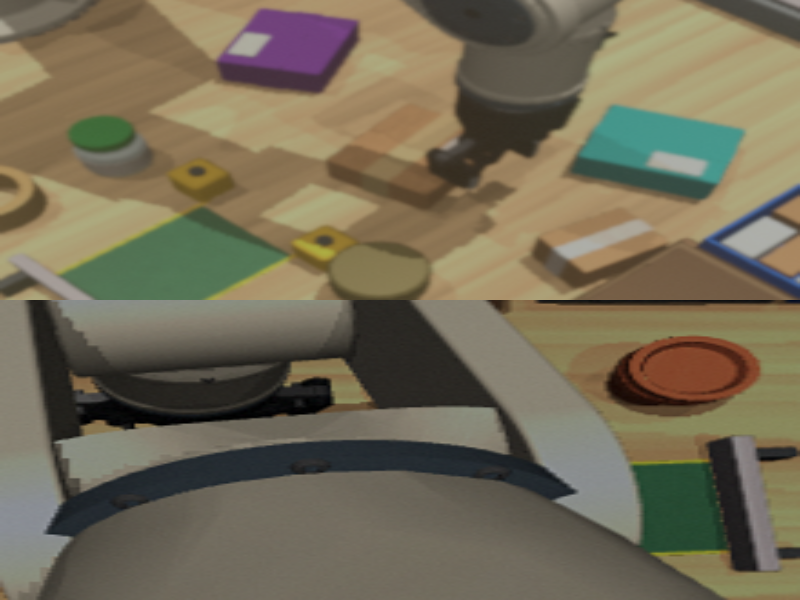

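Lower view: the arm hides the carton from above; upper view: fingers (at about 455,155 in the composite) stand beyond the carton's far side. Descending.

>>> arm_command:
  plan:
    - {"translation":[0,0.5,2],"twist":0,"gripper":0.7}
    - {"translation":[0,0.5,4],"twist":0,"gripper":0.7}
    - {"translation":[0,0.5,6],"twist":0,"gripper":0.7}
    - {"translation":[0,0.5,6.7],"twist":0,"gripper":0.7}
    - {"translation":[0,0.5,6.7],"twist":0,"gripper":0.7}

```text
clock: 2.28
eef_pos: [658.5, 97.2, 23.9]
tcp_rot: [-3.137, 0.002, 1.631]
contact_force: [-0.4, 0.0, -0.4]
opening: 0.7
```

```bash
python3 -c "
from h import *
go(61,152,16,np.pi/2)
cv2.imwrite('pics/scene2.png',cv2.resize(grab_frame('scene')[130:270,260:440],None,fx=4,fy=4))"
```

```text
now g [116.9 152.1] z 23.9 rot [-3.137e+00  2.000e-03  1.631e+00] t 2.2833 F [-0.4  0.  -0.4] op 0.7 q6 -1.48
shift cm [-0.01 -5.59  0.81] twist 0.0
```

View pics/scene2.png

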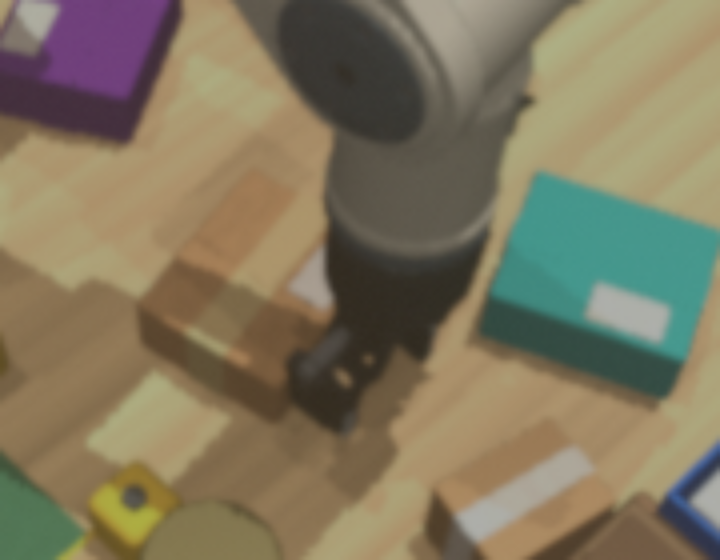

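>>> arm_command:
  plan:
    - {"translation":[0,-0.8,0.8],"twist":0,"gripper":0.7}
    - {"translation":[0,-1.6,0.8],"twist":0,"gripper":0.7}
    - {"translation":[0,-2.2,0.8],"twist":0,"gripper":0.7}
    - {"translation":[0,-2.7,0.8],"twist":0,"gripper":0.7}
    - {"translation":[0,-3.2,0.8],"twist":0,"gripper":0.7}

```text
clock: 2.75
eef_pos: [626.9, 95.3, 17.6]
tcp_rot: [-3.14, 0.002, 1.631]
contact_force: [1.7, -0.2, 0.2]
opening: 0.7
```

```bash
python3 -c "
from h import *
go(66,152,16,np.pi/2)"
```

```text
now g [ 85.3 152.2] z 17.6 rot [-3.140e+00  2.000e-03  1.631e+00] t 2.75 F [ 1.7 -0.2  0.2] op 0.7 q6 -1.48
shift cm [-0.02 -1.93  0.17] twist 0.0
```

>>> arm_command:
  plan:
    - {"translation":[0,-0.4,0.1],"twist":0,"gripper":0.7}
    - {"translation":[0,-0.8,0.1],"twist":0,"gripper":0.7}
    - {"translation":[0,-1.2,0.1],"twist":0,"gripper":0.7}
    - {"translation":[0,-1.6,0.1],"twist":0,"gripper":0.7}
    - {"translation":[0,-1.9,0.1],"twist":0,"gripper":0.7}

```text
clock: 3.17
eef_pos: [607.6, 94.1, 16.6]
tcp_rot: [-3.14, 0.002, 1.631]
contact_force: [1.0, -0.2, 0.2]
opening: 0.697
```

```bash
python3 -c "
from h import *
go(61,152,16,np.pi/2)
a=grab_frame('scene');cv2.imwrite('pics/s3.png',a)
cv2.imwrite('pics/scene3.png',cv2.resize(a[130:270,240:420],None,fx=4,fy=4,interpolation=cv2.INTER_CUBIC))"
```

```text
now g [ 65.9 152.1] z 16.6 rot [-3.140e+00  2.000e-03  1.631e+00] t 3.1667 F [ 1.  -0.2  0.2] op 0.697 q6 -1.48
shift cm [-0.01 -0.49  0.07] twist 0.0
```

View pics/scene3.png

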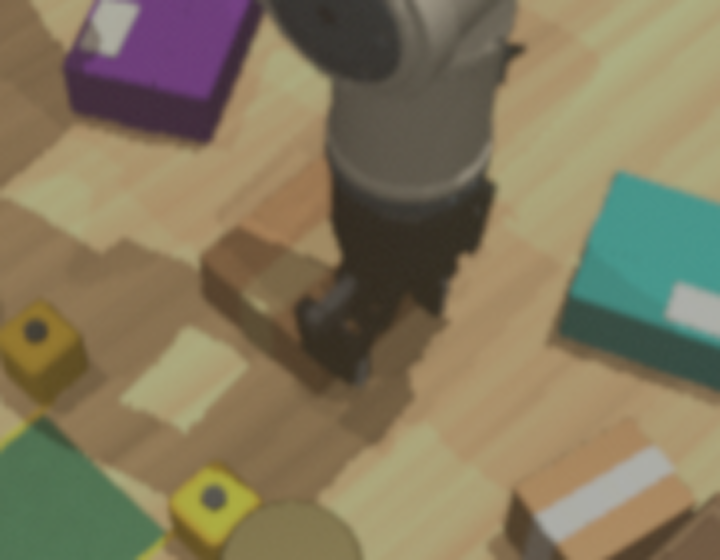

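>>> arm_command:
  plan:
    - {"translation":[0,-0.2,0],"twist":0,"gripper":0.7}
    - {"translation":[0,-0.4,0],"twist":0,"gripper":0.7}
    - {"translation":[0,-0.4,0],"twist":0,"gripper":0.7}
    - {"translation":[0,1.6,0],"twist":0,"gripper":0.7}
    - {"translation":[0,3.0,0],"twist":0,"gripper":0.7}

```text
clock: 3.63
eef_pos: [637.1, 96.0, 16.4]
tcp_rot: [-3.138, 0.002, 1.631]
contact_force: [1.6, 1.3, 0.4]
opening: 0.699
```

>>> arm_command:
  plan:
    - {"translation":[0,0,-4],"twist":0,"gripper":0.7}
    - {"translation":[0,0,-8],"twist":0,"gripper":0.7}
    - {"translation":[-4,0,-12],"twist":0.12,"gripper":0.7}
    - {"translation":[8,0,-12],"twist":0.24,"gripper":0.7}
    - {"translation":[12,0,-12],"twist":0.36,"gripper":0.7}

```text
clock: 4.05
eef_pos: [636.4, 145.6, 134.9]
tcp_rot: [3.141, 0.001, 1.257]
contact_force: [0.4, 1.1, -0.0]
opening: 0.7
```

```bash
python3 -c "
from h import *
go(0,360,110,0)"
```

```text
now g [ 97.8 201.8] z 134.9 rot [3.141e+00 1.000e-03 1.257e+00] t 4.05 F [ 0.4  1.1 -0. ] op 0.7 q6 -1.03
shift cm [ 11.16 -14.88   2.46] twist 1.197
```

>>> arm_command:
  plan:
    - {"translation":[11.2,-14.9,0],"twist":1.197,"gripper":0.6}
    - {"translation":[11.2,-14.9,0],"twist":1.197,"gripper":0.6}
    - {"translation":[11.2,-14.9,0],"twist":1.197,"gripper":0.6}
    - {"translation":[11.2,-14.9,0],"twist":1.197,"gripper":0.6}
    - {"translation":[11.2,-14.9,0],"twist":1.197,"gripper":0.6}

```text
clock: 4.47
eef_pos: [526.2, 300.8, 134.4]
tcp_rot: [-3.14, 0.003, 0.656]
contact_force: [0.6, -0.1, -0.5]
opening: 0.6
```

```bash
python3 -c "
from h import *
go(0,360,110,0)
for n in('scene','top'): cv2.imwrite(f'pics/{n}4.png',grab_frame(n))
b=cv2.imread('pics/top4.png')
cv2.imwrite('pics/4.png',cv2.resize(b[100:280,240:500],None,fx=3,fy=3,interpolation=cv2.INTER_CUBIC))"
```

```text
now g [ -2.9 363.3] z 134.4 rot [-3.14e+00  3.00e-03  6.56e-01] t 4.4667 F [ 0.6 -0.1 -0.5] op 0.6 q6 -0.14
shift cm [0.06 0.44 2.44] twist 0.596
```

View pics/4.png

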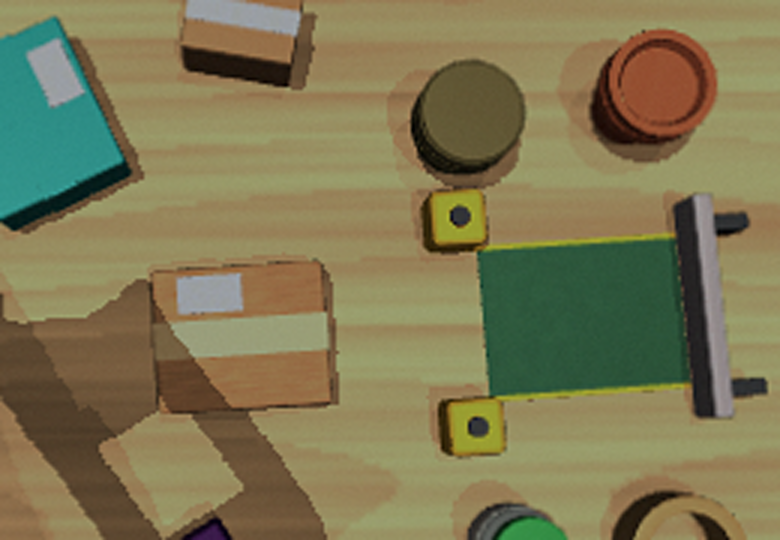

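View pics/scene4.png

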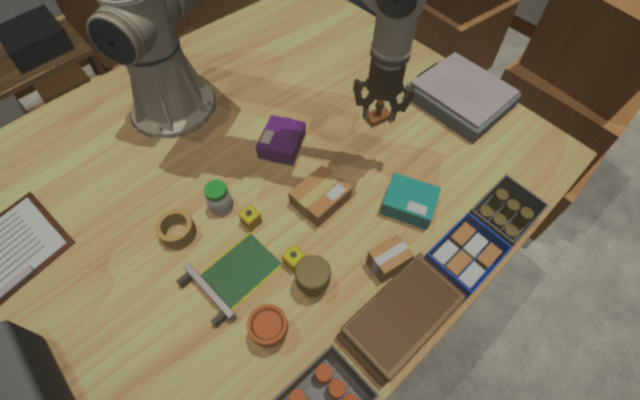

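The carton is now square to the gauge. Top crop corners: about (152,271), (322,262), (332,403), (161,412). Locating them.

```bash
python3 - <<'E'
from h import *
c=np.array([[152,271],[322,262],[332,403],[161,412]])
P=onz('top',(c+.5)/3-.5+[240,100],50);G=w2g(P);print(G.round(1),G.mean(0).round(1))
print([np.linalg.norm(G[i]-G[i-1]).round(1) for i in range(4)])
v=G[0]-G[1];u=G[3]-G[2];w=G[1]-G[2];print(np.arctan2(-v[0],v[1]),np.arctan2(-u[0],u[1]),np.arctan2(w[1],w[0]))
im=cv2.imread('pics/top4.png')
r=carton(im,(280,175,360,245),name='pics/m4.png');print(r[:3],w2g(r[0]),r[1]-GY)
# posts, same picture
d=np.array([[460,216],[478,427]]);print('dots',w2g(onz('top',(d+.5)/3-.5+[240,100],45)))
print('stamp',w2g(onz('top',[[177,260]],0)))
E
```

```text
[[ 50.  219.6]
 [ 48.4 100.9]
 [-49.8 101.3]
 [-48.1 219.3]] [1.000e-01 1.603e+02]
[np.float64(98.1), np.float64(118.7), np.float64(98.1), np.float64(118.0)]
-0.01381512391120681 -0.014289272784379966 -0.003297431004307161
(array([538.73742676, 112.27199554]), np.float32(0.120485544), (102.24365997314453, 154.01907348632812)) [ -1.70862931 174.38825651] 0.060485546
dots [[ 75.13094375   0.86728944]
 [-73.2118674    0.969945  ]]
stamp [[-82.10664775 482.88007652]]
```

>>> arm_command:
  plan:
    - {"translation":[1.0,4,2.4],"twist":0.596,"gripper":0.6}
    - {"translation":[3.0,7,2.4],"twist":0.596,"gripper":0.6}
    - {"translation":[6.0,8.6,2.4],"twist":0.596,"gripper":0.6}
    - {"translation":[6.0,8.6,2.4],"twist":0.596,"gripper":0.6}
    - {"translation":[6.0,8.6,2.4],"twist":0.596,"gripper":0.6}

```text
clock: 4.98
eef_pos: [629.0, 267.8, 109.4]
tcp_rot: [3.14, 0.003, 0.058]
contact_force: [-1.1, 0.2, -0.2]
opening: 0.605
```

```bash
python3 -c "
from h import *
go(0,260,16,0)"
```

```text
now g [ 97.8 324.2] z 109.4 rot [3.14e+00 3.00e-03 5.80e-02] t 4.9833 F [-1.1  0.2 -0.2] op 0.605 q6 0.34
shift cm [-9.74  6.43  9.38] twist -0.002
```

I guessed that sideways shift wrong, with no harm done: the hand is still high and clear. Correcting.

>>> arm_command:
  plan:
    - {"translation":[-4,2,0],"twist":0,"gripper":0.6}
    - {"translation":[-8,4,0],"twist":0,"gripper":0.6}
    - {"translation":[-9.7,5.4,1],"twist":0,"gripper":0.6}
    - {"translation":[-9.7,5.4,4],"twist":0,"gripper":0.6}
    - {"translation":[-9.7,5.4,5],"twist":0,"gripper":0.6}

```text
clock: 5.4
eef_pos: [533.1, 205.8, 57.6]
tcp_rot: [3.139, 0.006, 0.059]
contact_force: [-1.2, -0.3, 0.1]
opening: 0.599
```

```bash
python3 -c "
from h import *
go(0,255,16,0)"
```

```text
now g [ -1.7 268.1] z 57.6 rot [3.139 0.006 0.059] t 5.4 F [-1.2 -0.3  0.1] op 0.599 q6 0.31
shift cm [0.2  1.3  4.17] twist -0.001
```

>>> arm_command:
  plan:
    - {"translation":[0.1,0.5,2.5],"twist":0,"gripper":0.6}
    - {"translation":[0.1,1.0,4.1],"twist":0,"gripper":0.6}
    - {"translation":[0.1,1.3,4.1],"twist":0,"gripper":0.6}
    - {"translation":[0.1,1.3,4.1],"twist":0,"gripper":0.6}
    - {"translation":[0.1,1.3,4.1],"twist":0,"gripper":0.6}

```text
clock: 5.82
eef_pos: [535.8, 192.9, 17.4]
tcp_rot: [3.139, 0.005, 0.06]
contact_force: [0.3, 0.1, 1.3]
opening: 0.598
```

```bash
python3 -c "
from h import *
go(0,150,16,0)
cv2.imwrite('pics/5.png',cv2.resize(grab_frame('scene')[100:250,230:450],None,fx=3.5,fy=3.5))"
```

```text
now g [2.000e-01 2.551e+02] z 17.4 rot [3.139 0.005 0.06 ] t 5.8167 F [0.3 0.1 1.3] op 0.598 q6 0.28
shift cm [-1.00e-02  1.05e+01  1.60e-01] twist -0.0
```

View pics/5.png

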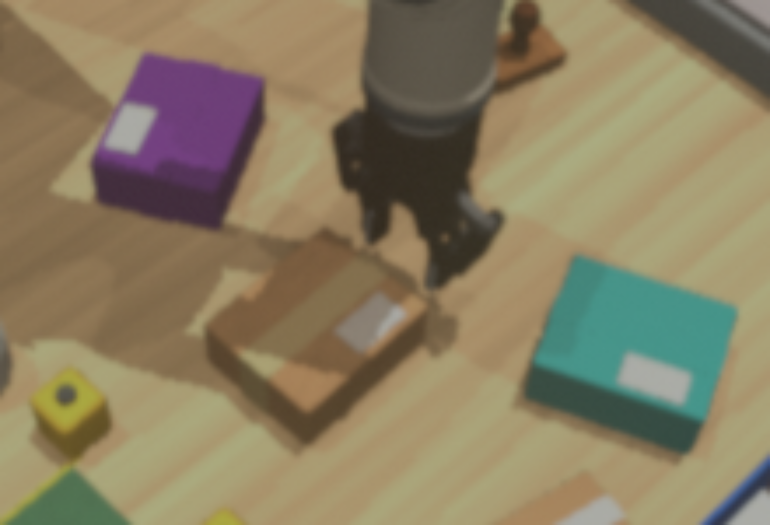

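The fingers stand behind the carton's trailing face (crop 400,255), centred. Pushing straight.

>>> arm_command:
  plan:
    - {"translation":[0,1,0.1],"twist":0,"gripper":0.6}
    - {"translation":[0,2,0.1],"twist":0,"gripper":0.6}
    - {"translation":[0,2.8,0.1],"twist":0,"gripper":0.6}
    - {"translation":[0,3.6,0.1],"twist":0,"gripper":0.6}
    - {"translation":[0,4.4,0.1],"twist":0,"gripper":0.6}

```text
clock: 6.28
eef_pos: [538.9, 148.4, 17.3]
tcp_rot: [3.14, 0.004, 0.059]
contact_force: [0.4, 2.2, 1.1]
opening: 0.599
```

>>> arm_command:
  plan:
    - {"translation":[0,0.9,0],"twist":0,"gripper":0.6}
    - {"translation":[0,1.8,0],"twist":0,"gripper":0.6}
    - {"translation":[0,2.7,0],"twist":0,"gripper":0.6}
    - {"translation":[0,3.6,0],"twist":0,"gripper":0.6}
    - {"translation":[0,4.5,0],"twist":0,"gripper":0.6}

```text
clock: 6.7
eef_pos: [541.6, 102.5, 17.3]
tcp_rot: [3.14, 0.004, 0.059]
contact_force: [0.0, 2.7, 0.9]
opening: 0.599
```

```bash
python3 -c "
from h import *
go(0,110,16,0)
a=grab_frame('scene');b=grab_frame('top');cv2.imwrite('pics/s6.png',a)
cv2.imwrite('pics/6.png',np.vstack([cv2.resize(a[130:290,210:450],(600,400))[:300],cv2.resize(b[110:270,260:500],(600,400))[:300]]))
cv2.imwrite('pics/6s.png',cv2.resize(a[150:290,220:380],None,fx=4,fy=4,interpolation=cv2.INTER_CUBIC))"
```

```text
now g [  0.6 164.5] z 17.3 rot [3.14  0.004 0.059] t 6.7 F [0.  2.7 0.9] op 0.599 q6 0.13
shift cm [-0.05  5.45  0.14] twist -0.001
```

View pics/6s.png

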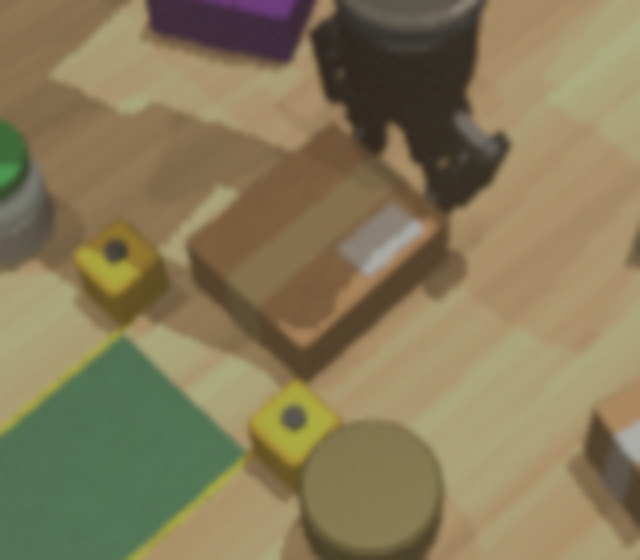

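View pics/6.png

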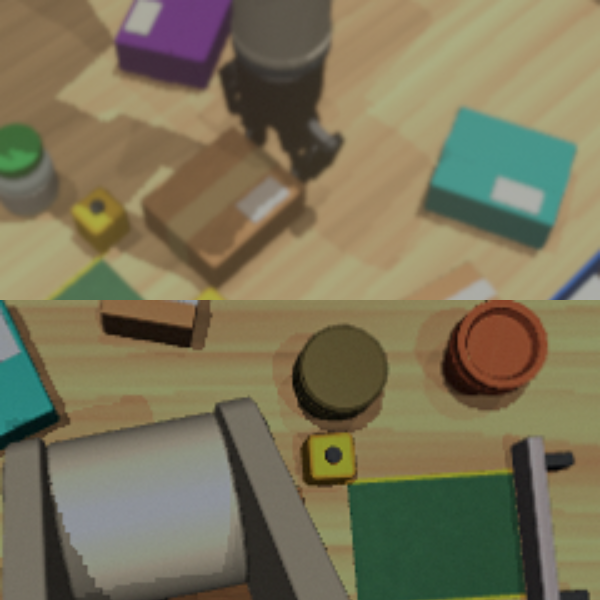

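```bash
python3 - <<'E'
from h import *
f=lambda c,z:w2g(onz('scene',(np.array(c)+.5)/4-.5+[220,150],z))
G=f([[190,245],[303,346],[444,222],[335,130]],50);print(G.round(1),G.mean(0))
D=f([[117,250],[293,418]],45);print('dots',D.round(1),D.mean(0))
E
```

```text
[[-42.7  34.5]
 [ 49.9  34.9]
 [ 50.1 147.4]
 [-41.1 148.9]] [ 4.07797012 91.42537944]
dots [[-72.7   4.5]
 [ 75.4   2.7]] [1.35092215 3.58964772]
```

>>> arm_command:
  plan:
    - {"translation":[0,0.8,0],"twist":0,"gripper":0.6}
    - {"translation":[0,1.5,0],"twist":0,"gripper":0.6}
    - {"translation":[0,2.2,0],"twist":0,"gripper":0.6}
    - {"translation":[0,2.9,0],"twist":0,"gripper":0.6}
    - {"translation":[0,3.6,0],"twist":0,"gripper":0.6}

```text
clock: 7.22
eef_pos: [543.4, 65.3, 17.2]
tcp_rot: [3.139, 0.005, 0.058]
contact_force: [-0.4, 1.6, -0.8]
opening: 0.601
```

```bash
python3 -c "
from h import *
go(0,-39,16,0)
a=grab_frame('scene')
cv2.imwrite('pics/7s.png',cv2.resize(a[150:290,220:380],None,fx=4,fy=4,interpolation=cv2.INTER_CUBIC))"
```

```text
now g [1.000e-01 1.272e+02] z 17.2 rot [3.139 0.005 0.058] t 7.2167 F [-0.4  1.6 -0.8] op 0.601 q6 0.06
shift cm [ 0.02 16.62  0.16] twist -0.002
```

View pics/7s.png

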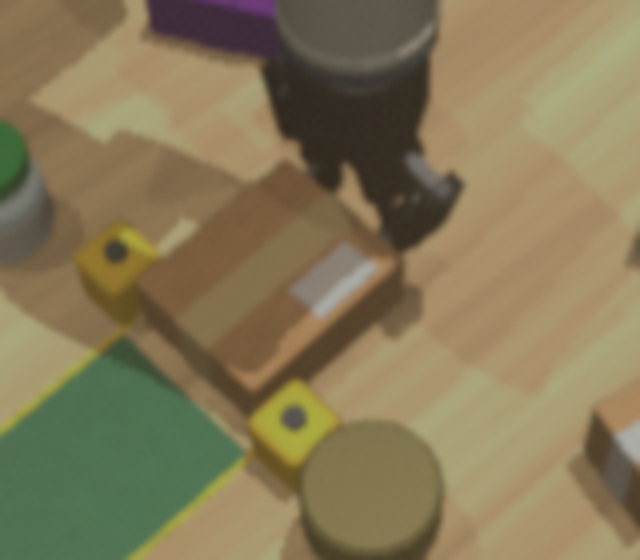

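The carton's nose has entered between the posts (crop 140,275 to 250,395) with low force. Carrying on, still slowly.

>>> arm_command:
  plan:
    - {"translation":[0,0.8,0],"twist":0,"gripper":0.6}
    - {"translation":[0,1.6,0],"twist":0,"gripper":0.6}
    - {"translation":[0,2.4,0],"twist":0,"gripper":0.6}
    - {"translation":[0,3.2,0],"twist":0,"gripper":0.6}
    - {"translation":[0,4.0,0],"twist":0,"gripper":0.6}

```text
clock: 7.68
eef_pos: [545.7, 23.5, 17.2]
tcp_rot: [3.139, 0.005, 0.058]
contact_force: [0.1, 0.8, -0.6]
opening: 0.602
```

>>> arm_command:
  plan:
    - {"translation":[0,0.8,0],"twist":0,"gripper":0.6}
    - {"translation":[0,1.6,0],"twist":0,"gripper":0.6}
    - {"translation":[0,2.4,0],"twist":0,"gripper":0.6}
    - {"translation":[0,3.2,0],"twist":0,"gripper":0.6}
    - {"translation":[0,4.0,0],"twist":0,"gripper":0.6}

```text
clock: 8.1
eef_pos: [548.0, -17.3, 17.4]
tcp_rot: [3.139, 0.005, 0.058]
contact_force: [-0.3, 0.1, -0.7]
opening: 0.601
```

```bash
python3 -c "
from h import *
go(0,-39,16,0)
a=grab_frame('scene')
cv2.imwrite('pics/8s.png',cv2.resize(a[170:330,160:340],None,fx=3.6,fy=3.6,interpolation=cv2.INTER_CUBIC))"
```

```text
now g [-0.2 44.5] z 17.4 rot [3.139 0.005 0.058] t 8.1 F [-0.3  0.1 -0.7] op 0.601 q6 -0.09
shift cm [0.04 8.35 0.16] twist -0.002
```

View pics/8s.png

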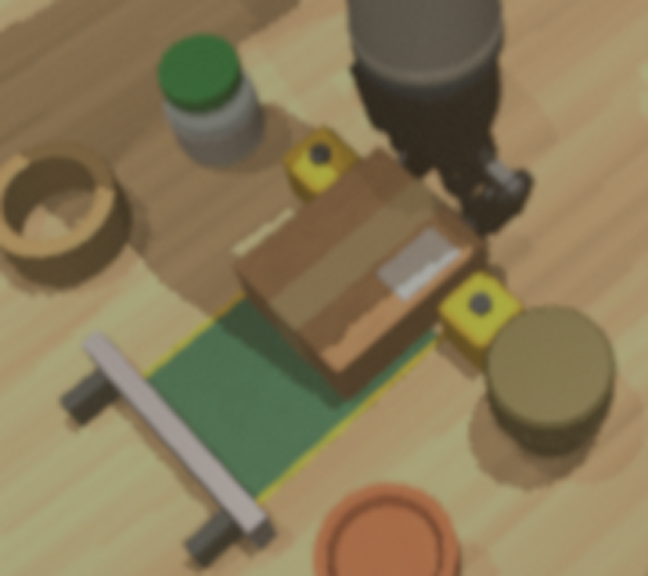

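Half-way through the gap and square. Continuing to just before the bar.

>>> arm_command:
  plan:
    - {"translation":[0,0.8,0],"twist":0,"gripper":0.6}
    - {"translation":[0,1.6,0],"twist":0,"gripper":0.6}
    - {"translation":[0,2.4,0],"twist":0,"gripper":0.6}
    - {"translation":[0,3.2,0],"twist":0,"gripper":0.6}
    - {"translation":[0,4.0,0],"twist":0,"gripper":0.6}

```text
clock: 8.57
eef_pos: [550.5, -59.1, 17.5]
tcp_rot: [3.138, 0.005, 0.058]
contact_force: [0.6, 1.3, -0.7]
opening: 0.603
```

>>> arm_command:
  plan:
    - {"translation":[0,0.7,0],"twist":0,"gripper":0.6}
    - {"translation":[0,1.4,0],"twist":0,"gripper":0.6}
    - {"translation":[0,2.0,0],"twist":0,"gripper":0.6}
    - {"translation":[0,2.6,0],"twist":0,"gripper":0.6}
    - {"translation":[0,3.1,0],"twist":0,"gripper":0.6}

```text
clock: 8.98
eef_pos: [552.3, -90.7, 17.6]
tcp_rot: [3.139, 0.005, 0.058]
contact_force: [-0.9, 0.9, -0.5]
opening: 0.602
```

```bash
python3 -c "
from h import *
go(0,-39,16,0)
a=grab_frame('scene')
cv2.imwrite('pics/9s.png',cv2.resize(a[190:330,170:330],None,fx=4,fy=4,interpolation=cv2.INTER_CUBIC))"
```

```text
now g [ -0.4 -29. ] z 17.6 rot [3.139 0.005 0.058] t 8.9833 F [-0.9  0.9 -0.5] op 0.602 q6 -0.22
shift cm [0.04 1.   0.16] twist -0.002
```

View pics/9s.png

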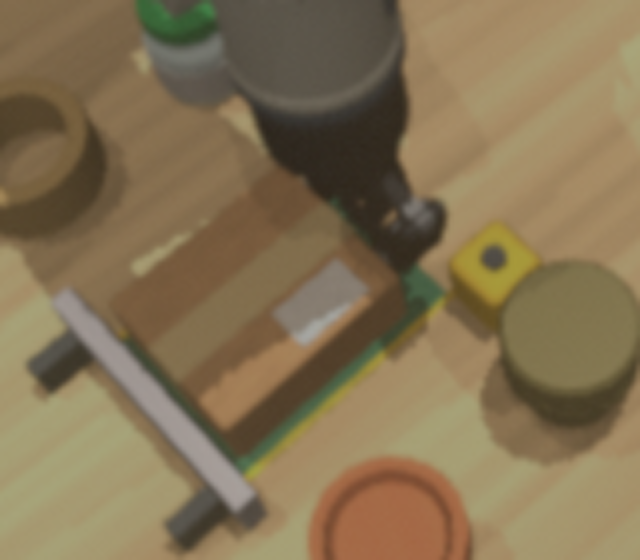

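About 8–10 mm are left to the bar. Pressing on in 2–3 mm steps and watching the force.

>>> arm_command:
  plan:
    - {"translation":[0,0.2,0],"twist":0,"gripper":0.6}
    - {"translation":[0,0.4,0],"twist":0,"gripper":0.6}
    - {"translation":[0,0.6,0],"twist":0,"gripper":0.6}
    - {"translation":[0,0.7,0],"twist":0,"gripper":0.6}
    - {"translation":[0,0.8,0],"twist":0,"gripper":0.6}

```text
clock: 9.45
eef_pos: [552.6, -98.0, 17.7]
tcp_rot: [3.14, 0.005, 0.057]
contact_force: [-1.1, 16.0, 3.2]
opening: 0.603
```

>>> arm_command:
  plan:
    - {"translation":[0,0.1,0],"twist":0,"gripper":0.6}
    - {"translation":[0,0.15,0],"twist":0,"gripper":0.6}
    - {"translation":[0,0.2,0],"twist":0,"gripper":0.6}
    - {"translation":[0,0.2,0],"twist":0,"gripper":0.6}
    - {"translation":[0,0.2,0],"twist":0,"gripper":0.6}

```text
clock: 9.87
eef_pos: [552.6, -98.0, 17.7]
tcp_rot: [-3.141, 0.006, 0.058]
contact_force: [-0.5, 13.6, 2.5]
opening: 0.604
```

Firm contact: 14–16 N with no further travel, at hand y = −36, where the geometry puts the seat (−37). Withdrawing straight back, then up.

>>> arm_command:
  plan:
    - {"translation":[0,-1,0],"twist":0,"gripper":0.6}
    - {"translation":[0,-3,0],"twist":0,"gripper":0.6}
    - {"translation":[0,-6,0],"twist":0,"gripper":0.6}
    - {"translation":[0,-10,-1],"twist":0,"gripper":0.6}
    - {"translation":[0,-13,-4],"twist":0,"gripper":0.6}

```text
clock: 10.28
eef_pos: [542.2, 33.3, 54.6]
tcp_rot: [-3.141, 0.012, 0.057]
contact_force: [-0.1, -0.2, -0.3]
opening: 0.6
```

>>> arm_command:
  plan:
    - {"translation":[0,-2,-4],"twist":0,"gripper":0.6}
    - {"translation":[0,-5,-8],"twist":0,"gripper":0.6}
    - {"translation":[0,-9,-12],"twist":0,"gripper":0.6}
    - {"translation":[0,-13,-14],"twist":0,"gripper":0.6}
    - {"translation":[0,-17,-14],"twist":0,"gripper":0.6}

```text
clock: 10.7
eef_pos: [536.6, 182.5, 193.5]
tcp_rot: [-3.14, 0.006, 0.056]
contact_force: [1.4, 0.0, -0.6]
opening: 0.597
```

>>> arm_command:
  plan:
    - {"translation":[0,-4,0],"twist":0,"gripper":0.6}
    - {"translation":[0,-8,0],"twist":0,"gripper":0.6}
    - {"translation":[0,-12,0],"twist":0,"gripper":0.6}
    - {"translation":[0,-12,0],"twist":0,"gripper":0.6}
    - {"translation":[0,-12,0],"twist":0,"gripper":0.6}

```text
clock: 11.12
eef_pos: [529.1, 304.7, 193.5]
tcp_rot: [-3.14, 0.006, 0.06]
contact_force: [0.5, -0.1, -0.3]
opening: 0.599
```

```bash
python3 -c "
from h import *
go(0,-39,16,0)
a=grab_frame('scene');b=grab_frame('top');cv2.imwrite('pics/s10.png',a);cv2.imwrite('pics/t10.png',b)
cv2.imwrite('pics/10.png',cv2.resize(b[100:300,360:520],None,fx=3,fy=3,interpolation=cv2.INTER_CUBIC))"
```

```text
now g [2.00e-01 3.67e+02] z 193.5 rot [-3.14   0.006  0.06 ] t 11.1167 F [ 0.5 -0.1 -0.3] op 0.599 q6 0.46
shift cm [ 0.09 40.63 17.7 ] twist -0.0
```

View pics/10.png

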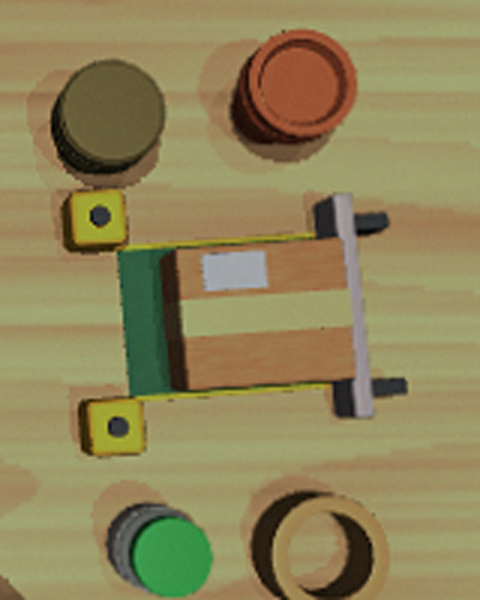

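View pics/s10.png

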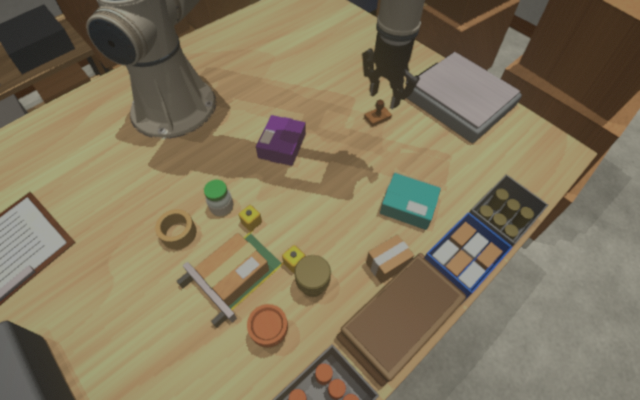

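Carton against the bar, its trailing top edge at crop (176,249)–(187,391) and leading edge at (345,237)–(355,380). Checking the numbers.

```bash
python3 - <<'E'
from h import *
f=lambda c,z:w2g(onz('top',(np.array(c)+.5)/3-.5+[360,100],z))
G=f([[176,249],[187,391],[355,381],[345,237]],50);print(G.round(1),G.mean(0).round(1))
w=G[0]-G[1];print('tilt of trailing edge',np.arctan2(w[1],w[0]))
D=f([[100,216],[118,427]],45);print('dots',D.round(1))
a=cv2.imread('pics/t10.png').astype(int);b=cv2.imread('pics/top0.png').astype(int)
for nm,(x,y,X,Y) in dict(pulp=(375,115,418,162),clay=(438,105,482,152),jar=(392,262,435,302),roll=(440,258,492,308),small=(298,86,346,131),stamp=(155,242,198,275)).items():
    print(nm,np.abs(a-b)[y:Y,x:X].mean().round(2))
E
```

```text
[[  47.5  -49.4]
 [ -51.7  -47.9]
 [ -53.  -166.2]
 [  48.2 -169.9]] [  -2.2 -108.3]
tilt of trailing edge -0.014389098852011842
dots [[ 75.1   0.9]
 [-73.2   1. ]]
pulp 17.15
clay 17.53
jar 19.6
roll 19.13
small 17.52
stamp 46.22
```

```bash
python3 -c "
from rig import job,sense
s=sense();print(abs(s['qvel']).max(),s['contact_force'].round(1))
print(job.sign_off())"
```

```text
0.023895097644752276 [ 0.7 -0.4 -0.2]
the job is handed in; nothing more can be done
None
```

The carton went through the gap narrow end first and lies against the stop bar. I handed the job in at about 11 s of the 72 s; the interface gives no verdict.

**What I did:** I squared and centred the carton by pushing its side with the outside of the two spread fingers. I then pushed its trailing face straight between the posts until it met the bar, and drew the hand back and up.

**Last checks, measured from the top picture:**
- **Position:** the carton is at about x = −2 to −3 mm, y = −108 to −109 mm in the gauge's frame. The limits are ±25 mm sideways and −118 to −104 mm along the way.
- **Squareness:** within about 0.02 rad (limit 0.08).
- **Seating:** the hand stopped moving at the bar with 14–16 N. All later force readings were near zero, and the hand ended about 0.4 m from the carton.

**Checks that failed or disagreed:**
- Part-way along, the scene camera gave a carton x a few millimetres different from the top camera and read the carton about 8 mm too narrow. The corners were in shadow, so I relied on the top view and the low push force instead.
- The picture-difference check for moved bystanders was inconclusive, because the whole picture changed between the two shots (about 17–20 grey levels around five of the objects, 46 at the stamp, probably the arm's shadow). By eye they all stand at the same pixels as at the start.
- One move towards the trailing face went the wrong way sideways. The hand was about 110 mm up, clear of everything, and I corrected it before going down.

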